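# Index the fence of a glass-cutting jig by one hole

## Robot

A 6-joint arm with a two-finger parallel gripper is mounted at the origin on the work surface. World frame = base frame: x ahead of the robot, y to its left, z up, the work surface at z = 0. Lengths are in m, angles in rad, forces in N, time in s.
With the tool pointing down it reaches from about 0.25 to 0.725 m from the base axis. Payload 4 kg.
Tool frame: the origin (TCP) lies at the very end of the fingers, on their centre line; the grasp point (between the pads) lies 19 mm behind it; z points along the fingers, y is the line along which they close (so a half turn about z gives the same grasp; the last joint's range is limited). The gripper opens to 85 mm and grips with 20 to 120 N. Pads are 22 mm wide; open, the fingers measure 114 mm over their backs; the gripper's body (76 mm by 85 mm) begins 54 mm behind the grasp point. The pads swing forward as they close: fully open they stand 13 mm farther back than shut.
Start: joints at [-1.316, 0.241, 0.005, 1.335, 0, 1.571], TCP at [0.126, -0.484, 0.231] pointing down, gripper open.
Joint ranges: [-2.72, 2.72], [-1.05, 1.87], [-1.09, 1.28], [-1.99, 2.15], [-1.42, 1.44], [-3.14, 3.14]. Speed limits (rad/s): [2.79, 2.79, 3.14, 3.14, 3.14, 3.14].

## Interface

Orientations are given as a unit quaternion [x, y, z, w].
In Python, from workcell import bot, vision, workorder gives the robot as it stands.
- The arm moves only by the shell command python3 -m creep 'ROWS' [OPENING]. ROWS is JSON, a list of rows, each a list of 2 entries, a list of its own where there are three numbers: the shift along the tool's x, y, z in mm, then the turn, a rotation vector about the tool's x, y, z in rad. In form: [[[dx, dy, dz], [wx, wy, wz]], ...]. A call has 1 to 12 rows; each row shifts and turns the commanded pose from where the row before left it, along the tool's axes as they then stand; what a row does not reach is not made up. A row lasts 1/8 s, in which the tool goes at most 62.5 mm and 10.7 degrees, less where a joint would pass 70% of its speed; a pose out of reach is approached as far as the arm can. A call is refused whole if a number of a shift passes 62.5 or a number of a turn 0.188, either way. A call with a gripper value outside its range is refused whole. OPENING is the finger opening in mm, from 0 to 85.4, set as the call begins (- or left out, the last holds). The fingers move at their own pace and stop on an object; the grip force is fixed at half the most. Time passes only in rows, so rows that do not move let the fingers close. It gives the time, the measured TCP pose, the force, the opening and the grip force at its end, in the units of the state.
- bot.get_obs(): the state, without advancing time (a new reading comes with each control period).
- vision.camera(name): name is "scene" or "top"; returns a dict with "image" (384x512x3 uint8, blue, green, red), "z_map" (384x512 float32, m along the optical axis (not along the pixel's ray), 0 where there is no reading), "K" (3x3 intrinsics, pixels), "rvec" (rotation vector, rad) and "tvec" (3), from world to camera coordinates, as OpenCV has them. Camera axes: x right, y down, z forward; pixel columns grow to the right and rows downward; lengths in m; the calibration is good to about 2 mm. A picture is of the moment at which its call begins.
- workorder.job_done(): hands the job in; it is judged then, once.
Trained networks look in a picture, given as the dict that the camera call returned (one of the last four; its "shot" number tells which), for a name from the list of things; names that differ only in an ending like _2 or _b are one class to them, and where a whole thing is asked for, a point or a joint stands for the part that bears it (a point fixed in the world has none). Each returns a list of dicts, best first, with "score" (0 to 1); they miss things now and then, are a little off and sometimes report something else, mostly with a low value. They report only what shows in the picture. A call takes as long as a camera call.
- vision.spot_in(picture, query): "position" ([column, row] in pixels, amid what is visible of it).
- vision.place_of(picture, query): "position" ([column, row] in pixels: a listed point, or the origin of a listed thing).
The state is a dict: "clock": time; "joint_pos": joint angles; "joint_vel": joint speeds; "tau": joint torques, N m; "eef_pos": TCP position; "tool_rot": TCP orientation; "ft_force": force on the tool from outside, world axes, zero at the start; "ft_torque": the same for the moment, N m; "grip_width": finger opening in m; "grasp_force": force on a finger pad.
Only numpy, scipy, OpenCV 4.12 (cv2) and the standard library are available. Lean on these libraries where they do the work, as an engineer would, in place of code of your own. Each camera call takes 0.05 s, during which the arm holds its last target. There are 200 camera calls.

## Task

On the glass-cutting jig, hook a fingertip under the red pull ring, gently lift the spring pin out of its hole and swing the fence arm one hole over, to the side where the green glass nugget lies, then let the pin drop fully home in that hole and take the hand away. Do not pinch the ring, swing the arm the wrong way or carry it past that hole, and leave the two nuggets, the jar and the tub where they are.

Things in the scene. Friction and masses are not known exactly. Their poses are not given: they have to be found in the camera images.
- jig: Fixed chipboard base 350 x 310 x 18 mm. Origin: on the table (board's underside) under the fence's pivot; x away from the robot, y left, z up. Board spans x -290 to +60 mm, y +-155 mm; side battens (|y| 137 to 155) reach z 30. Place and yaw vary.
- fence (a joint): Angle (rad) of the steel fence arm about the jig's upright pivot. At 0 it points along the jig's -x; positive swings its free end to jig -y. Starts within 0.01 of 0; next holes at +0.262 and -0.262, play 0.012, stops +-0.56. Bar 32 mm wide, top at z 40, ends 205 mm from the pivot. Swings with about 1 N at the ring, stays where left; locked while the pin is home.
- pin (a joint): Lift (m) of the upright spring pin, in the arm 170 mm from the pivot. 0 = home in a hole; clear of the plate above 0.0105 (lift to 0.014 to 0.018); hard stop 0.024. Spring 5 N at home, +0.2 N per mm. 8 mm pin, round tip. Let go between holes it rests on the plate at about 0.0105 and, slid along, drops into the next hole by itself. Brass collar round it: 22 mm diameter, top at z 56.
- ring_center (a point): Centre of the red pull ring on top of the pin, moving with it. 56 mm inside, 70 mm outside diameter, wire 7 mm. It stands across the arm, opening facing along the arm, top leaning back 40 degrees from upright towards the pivot. Pin home: centre at z 87 mm, 20 mm nearer the pivot than the pin; inside of its lower edge at z 65, over the pin. It does not turn on the pin.
- ring_crown (a point): Highest point of the inside of the ring, where a finger lifts: z 108 mm with the pin home, 38 mm nearer the pivot than the pin (132 mm from the pivot). A finger tilted some 35 degrees from upright, pointing down and towards the pivot, passes through the ring; let its tip reach about 30 mm past this point, or it slips out. Below is free down to the arm (z 40).
- hole_plus (a point): Centre, at the plate's top face (z 30 mm), of the next hole on the jig's -y side, where the pin goes at fence +0.262. The plate is a flat aluminium sector 44 mm broad with 5 square holes 12 x 12 mm, 12 mm deep, 170 mm from the pivot, 15 degrees (44 mm) apart; the pin starts in the middle one.
- hole_minus (a point): The same for the neighbouring hole on the jig's +y side, fence at -0.262.
- green_nugget: Loose green glass nugget, 29 mm across, 10.5 mm high, on the board just outside one of the two neighbouring holes (about 75 mm farther from the pivot): it marks the side to swing to. Origin: centre of its underside.
- amber_nugget: The same in amber, outside the other neighbouring hole: not that side. Origin: centre of its underside.
- jar: Loose closed glass jar with black cap, 60 mm in diameter, 120 mm high, on the table beside the board. Origin: centre of its underside.
- tub: Loose open yellow plastic tub, 150 x 110 x 55 mm, on the table on the other side of the board. Origin: centre of its underside.

How it is judged:
On the way, in this order (a step that is already met when the one before it is completed fails the run):
1. the pin is lifted clear of the plate with the fence still at its first hole (value of joint pin above 0.0095 m and value of joint fence between -0.06 and 0.06 rad), for 0.05 s.
2. the fence is at the next hole on the green nugget's side (((y of green_nugget in the frame of jig below 0 m and value of joint fence between 0.227 and 0.297 rad) or (not (y of green_nugget in the frame of jig below 0 m) and value of joint fence between -0.297 and -0.227 rad))), for 0.05 s.
At the end, for the whole second after the job is handed in: The fence is within 0.035 rad of the neighbouring hole (0.262 rad) on the green nugget's side, the pin is home (below 3 mm), the fence is at rest; both nuggets are within 10 mm and the jar and tub within 20 mm of where they stood (((y of green_nugget in the frame of jig below 0 m and value of joint fence between 0.227 and 0.297 rad) or (not (y of green_nugget in the frame of jig below 0 m) and value of joint fence between -0.297 and -0.227 rad)) and value of joint pin below 0.003 m and velocity of joint fence between -0.05 and 0.05 rad/s and distance of each of green_nugget, amber_nugget from where it was at the start of the episode below 0.01 m and distance of each of jar, tub from where it was at the start of the episode below 0.02 m); the robot touches nothing.
It fails at once if a nugget is displaced or lifted (10 mm), or the jar or tub (20 mm) (distance of any of green_nugget, amber_nugget from where it was at the start of the episode above 0.01 m or distance of any of jar, tub from where it was at the start of the episode above 0.02 m).
It fails at once if the fence is swung the wrong way ((y of green_nugget in the frame of jig below 0 m and value of joint fence between -9 and -0.13 rad) or (not (y of green_nugget in the frame of jig below 0 m) and value of joint fence between 0.13 and 9 rad)).
It fails at once if the fence is carried well past the next hole ((y of green_nugget in the frame of jig below 0 m and value of joint fence between 0.412 and 9 rad) or (not (y of green_nugget in the frame of jig below 0 m) and value of joint fence between -9 and -0.412 rad)).
It fails at once if the ring is pinched or forced (over 35 N) (contact force between the fingers and pin above 35 N).
It also fails if it takes over 42 s, if anything falls off the work surface, if the arm or the gripper's body presses on something with over 40 N, if the wrist force passes 120 N, or if a joint passes its speed limit or range.

## Working session

There is one attempt and no reset: what is moved stays moved. The work goes in short steps, Python scripts to look and compute and a shell command to move; the robot and the scene stay as the last step left them, time stands still between calls to the robot, and variables do not carry over. Pictures are saved under pics/ and viewed, at most 10 in all, crops included, and the job is handed in when it is done.

```bash
mkdir -p pics
cat > h.py <<'E'
import numpy as np, cv2
from scipy.spatial.transform import Rotation as R
from workcell import bot, vision, workorder
def ray(p,px):
    Rm=cv2.Rodrigues(np.array(p["rvec"],float))[0]; t=np.array(p["tvec"],float).ravel()
    u=cv2.undistortPoints(np.array([[px]],float),np.array(p["K"]),None)[0,0]
    return -Rm.T@t, Rm.T@np.array([u[0],u[1],1])
def at_z(p,px,z):
    c,d=ray(p,px); return c+d*(z-c[2])/d[2]
def deep(p,px):
    c,d=ray(p,px); x,y=np.round(px).astype(int); return c+d*p["z_map"][y,x]
def proj(p,X):
    return cv2.projectPoints(np.array(X,float).reshape(-1,1,3),np.array(p["rvec"],float),np.array(p["tvec"],float),np.array(p["K"]),None)[0][:,0]
E
python3 - <<'E'
from h import *
np.set_printoptions(precision=4,suppress=True)
Z=dict(jig=0,ring_center=.087,ring_crown=.108,hole_plus=.03,hole_minus=.03,green_nugget=.018,amber_nugget=.018,jar=0,tub=0)
ims=[]
for n in("top","scene"):
    p=vision.camera(n); ims.append(p["image"]); cv2.imwrite(f"pics/{n}0.png",p["image"])
    print(n,"cam",ray(p,[256,192])[0])
    for q,z in Z.items():
        for d in vision.place_of(p,q)[:2]: print(q,round(d["score"],2),np.round(d["position"],1),at_z(p,d["position"],z))
print(bot.get_obs())
E
```

```text
top cam [0.5677 0.0186 1.0948]
jig 0.63 [238. 146.] [0.7499 0.0499 0.    ]
ring_center 0.6 [238.  203.2] [0.6038 0.0456 0.087 ]
ring_crown 0.79 [239.1 194. ] [0.6237 0.0429 0.108 ]
ring_crown 0.55 [263.5 241.1] [ 0.5192 -0.0128  0.108 ]
hole_plus 0.86 [256.5 213.1] [0.5824 0.0022 0.03  ]
hole_minus 0.63 [221.6 210.8] [0.587  0.0865 0.03  ]
green_nugget 0.62 [209.5 239.3] [0.5177 0.1156 0.018 ]
amber_nugget 0.56 [260.5 240.4] [ 0.5164 -0.0084  0.018 ]
jar 0.87 [343.6 193.6] [ 0.6338 -0.2145  0.    ]
tub 0.81 [135.4 176.5] [0.6703 0.3039 0.    ]
scene cam [1.1302 0.3181 0.6589]
jig 0.96 [236.5 247. ] [0.7473 0.0488 0.    ]
ring_center 0.43 [267.3 180.7] [0.6058 0.0411 0.087 ]
ring_center 0.38 [254.2 185.5] [0.6356 0.024  0.087 ]
ring_crown 0.68 [263.7 176. ] [0.6164 0.0367 0.108 ]
hole_plus 0.9 [257.3 187.6] [0.5885 0.0051 0.03  ]
hole_minus 0.69 [283.4 203.3] [0.5996 0.085  0.03  ]
amber_nugget 0.61 [263.2 171.5] [ 0.5182 -0.0193  0.018 ]
jar 0.88 [172.6 177.8] [ 0.654  -0.2184  0.    ]
tub 0.62 [366.3 279.3] [0.6689 0.3222 0.    ]
{'clock': 1.0, 'joint_pos': array([-1.3159,  0.2406,  0.005 ,  1.3352, -0.    ,  1.5708]), 'joint_vel': array([-0.0007,  0.0015, -0.0001,  0.0001, -0.0004, -0.0018]), 'tau': array([  0.0002, -37.2214,  25.2698,   0.0012,  -0.    ,  -0.    ]), 'eef_pos': array([ 0.126 , -0.4838,  0.2313]), 'tool_rot': array([ 0.9919,  0.1271, -0.    , -0.    ]), 'ft_force': array([0.1499, 0.0659, 1.2547]), 'ft_torque': array([-0.0189,  0.0109, -0.0459]), 'grasp_force': 0.0, 'grip_width': 0.08522969190530061}
```

View pics/top0.png

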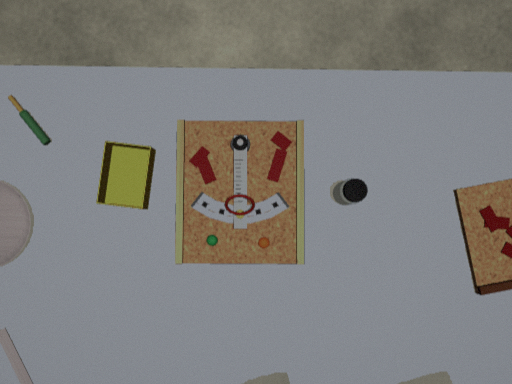

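View pics/scene0.png

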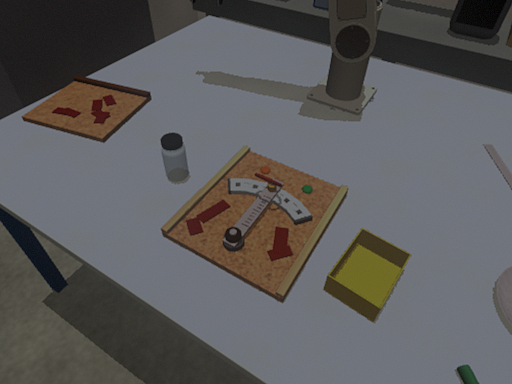

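Green nugget lies at pixel (212,240) in the top view, left, i.e. world +y; amber at (264,242). The ring is at (239,203), the pivot at (240,143), and the jar and tub are clear of the hand's path. Next I'll fit the jig pose.

Run:
```python
from h import *
from scipy.optimize import least_squares
np.set_printoptions(precision=4,suppress=True)
pt=vision.camera("top"); ps=vision.camera("scene")
M=dict(jig=[0,0,0],ring_center=[-.15,0,.087],ring_crown=[-.132,0,.108],
 hole_plus=[-.170*np.cos(.262),-.170*np.sin(.262),.03],hole_minus=[-.170*np.cos(.262),.170*np.sin(.262),.03])
obs=[]
for p in(pt,ps):
    for q in M:
        d=vision.place_of(p,q)
        if d: obs.append((p,q,np.array(d[0]["position"]),d[0]["score"]))
def W(v,X): return R.from_euler('z',v[2]).apply(X)+[v[0],v[1],0]
f=lambda v:np.concatenate([proj(p,W(v,M[q]))[0]-u for p,q,u,s in obs])
s=least_squares(f,[.75,.05,0],loss="soft_l1"); print(s.x); 
for o,r in zip(obs,f(s.x).reshape(-1,2)): print(o[1],r)
v=s.x
g=vision.place_of(pt,"green_nugget")
if g: print("green in jig",R.from_euler('z',-v[2]).apply(at_z(pt,g[0]["position"],.018)-[v[0],v[1],0]))
im=pt["image"].copy(); S=5; x0,y0=170,112
im=cv2.resize(im[y0:y0+160,x0:x0+150],None,fx=S,fy=S,interpolation=cv2.INTER_CUBIC)
def pl(X,c,cl=False):
    u=((proj(pt,W(v,np.array(X)))-[x0,y0]+.5)*S).astype(np.int32); cv2.polylines(im,[u.reshape(-1,1,2)],cl,c,1)
pl([[-.29,-.155,.03],[.06,-.155,.03],[.06,.155,.03],[-.29,.155,.03]],(255,0,0),True)
pl([[0,.016,.04],[-.205,.016,.04],[-.205,-.016,.04],[0,-.016,.04]],(255,255,0))
a=np.linspace(0,6.28,40); c40,s40=np.cos(.698),np.sin(.698)
pl(np.c_[-.15+.028*np.sin(a)*s40,.028*np.cos(a),.087+.028*np.sin(a)*c40],(0,255,0),True)
for q in("hole_plus","hole_minus"):
    h=np.array(M[q]); pl(h+np.array([[-6,-6,0],[6,-6,0],[6,6,0],[-6,6,0]])*.001,(255,0,255),True)
cv2.imwrite("pics/ov.png",im[:600])
```

```text
[ 0.7501  0.0395 -0.013 ]
jig [ 21.7266 -67.0243]
ring_center [ 2.5976 -0.191 ]
ring_crown [-102.603     1.8708]
hole_plus [0.0214 3.6064]
hole_minus [ 1.1136 -3.6863]
jig [1.7338 1.1387]
ring_center [0.0989 1.2354]
ring_crown [ 0.0302 -0.1907]
hole_plus [0.4198 0.5205]
hole_minus [ 0.0562 -3.4567]
```

View pics/ov.png

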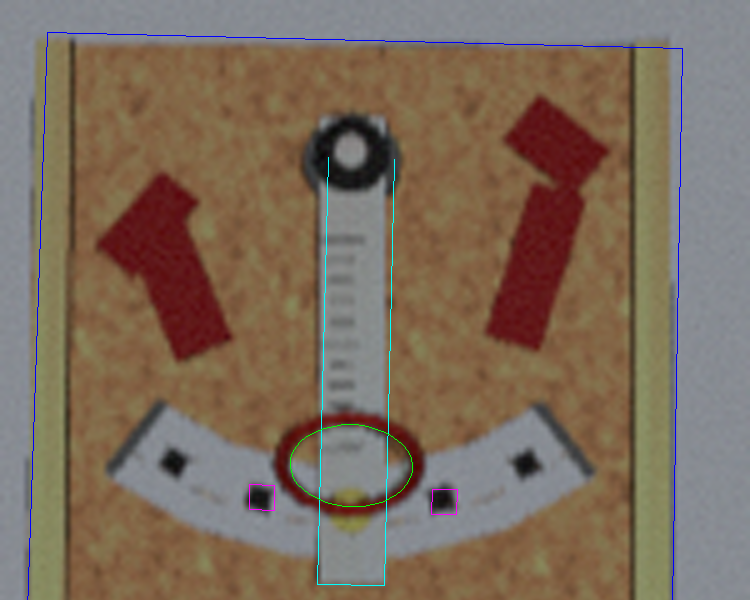

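```bash
python3 -m creep '[[[10,0,-10],[0,0,0.1]]]' 0; python3 -c "
from h import *;o=bot.get_obs();print(o['joint_pos'],R.from_quat(o['tool_rot']).as_matrix())"
```

```text
clock: 1.78
eef_pos: [0.1352, -0.4809, 0.2407]
tool_rot: [0.997, 0.075, -0.0, -0.001]
ft_force: [-0.7, -0.2, 0.8]
grip_width: 0.0697
grasp_force: 0.0
[-1.29658078e+00  2.37346372e-01  2.52013863e-02  1.36057091e+00
 -1.43017568e-04  1.69411010e+00] [[ 9.88635771e-01  1.50329241e-01 -6.57476673e-04]
 [ 1.50330204e-01 -9.88634188e-01  1.80911779e-03]
 [-3.78040611e-04 -1.88739716e-03 -9.99998147e-01]]
```

The overlay shows the fit was dragged by network outliers: it is offset about 8 px and yawed. The four holes are clearly visible at crop pixels (173,462), (260,498), (443,499) and (526,464), so I'll refit from them.

```bash
cat >> h.py <<'E'
def W(v,X): return R.from_euler('z',v[2]).apply(X)+[v[0],v[1],0]
def hole(a): return [-.170*np.cos(a),-.170*np.sin(a),.03]
E
python3 - <<'E'
from h import *
from scipy.optimize import least_squares
np.set_printoptions(precision=4,suppress=True)
pt=vision.camera("top")
c=np.array([[173,462],[260,498],[443,499],[526,464]])/5-.5+[170,112]
X=np.array([hole(a) for a in(-.5236,-.2618,.2618,.5236)])
s=least_squares(lambda v:(proj(pt,W(v,X))-c).ravel(),[.75,.04,0]); print(s.x,s.fun.reshape(-1,2)); v=s.x
ps=vision.camera("scene")
for n,p in(("top",pt),("scene",ps)):
    for q,m in dict(jig=[0,0,0],ring_center=[-.15,0,.087],ring_crown=[-.132,0,.108]).items():
        print(n,q,proj(p,W(v,np.array(m)))[0],[d["position"] for d in vision.place_of(p,q)])
print("crown",W(v,np.array([-.132,0,.108])))
im=pt["image"]; print("green",R.from_euler('z',-v[2]).apply(at_z(pt,[212,240],.02)-[v[0],v[1],0]))
# ring red pixels
hsv=cv2.cvtColor(im,cv2.COLOR_BGR2HSV); m=((hsv[...,0]<8)|(hsv[...,0]>172))&(hsv[...,1]>150); m[:190]=0;m[225:]=0;m[:,:220]=0;m[:,262:]=0
y,x=np.nonzero(m); print("ring px",x.min(),x.max(),y.min(),y.max(),[deep(pt,[a,b])[2].round(3) for a,b in list(zip(x,y))[::12]])
print(at_z(pt,[(x.min()+x.max())/2,(y.min()+y.max())/2],.087),"exp",W(v,np.array([-.15,0,.087])))
E
```

```text
[0.7508 0.0442 0.0069] [[ 0.2976  0.0665]
 [-0.1605 -0.0136]
 [-0.2691 -0.047 ]
 [ 0.1321 -0.0049]]
top jig [240.26   145.6737] [[239.4, 147.0]]
top ring_center [239.0602 204.497 ] [[235.7, 203.9]]
top ring_crown [238.8848 196.1503] [[238.7, 196.6]]
scene jig [233.8896 247.1915] [[235.6, 245.8]]
scene ring_center [269.1803 179.7857] [[267.2, 177.0]]
scene ring_crown [265.6594 177.7317] [[263.2, 177.1], [284.2, 205.0]]
crown [0.6188 0.0433 0.108 ]
green [-0.2342  0.0667  0.02  ]
ring px 225 253 195 214 [np.float64(0.11), np.float64(0.112), np.float64(0.116), np.float64(0.109), np.float64(0.111), np.float64(0.1), np.float64(0.094), np.float64(1.095), np.float64(0.077), np.float64(0.077), np.float64(0.068), np.float64(0.067)]
[0.6008 0.0433 0.087 ] exp [0.6008 0.0432 0.087 ]
```

Now the jig pose is (0.751, 0.044, yaw 0.007). The ring checks to within 1 mm and the green nugget is on jig +y, so the target is the minus hole (fence −0.262). The hand goes in with tool x along world +y and tool y along +x.

```bash
python3 -m creep '[[[0,0,0],[0,0,-0.17]],[[0,0,0],[0,0,-0.18]],[[0,0,0],[0,0,-0.18]],[[0,0,0],[0,0,-0.18]],[[0,0,0],[0,0,-0.18]],[[0,0,0],[0,0,-0.18]],[[0,0,0],[0,0,-0.18]],[[0,0,0],[0,0,-0.178]]]' 0 &&  python3 -m creep '[[[43,30,0],[0,0,0]],[[43,30,0],[0,0,0]],[[43,30,0],[0,0,0]],[[43,30,0],[0,0,0]],[[43,30,0],[0,0,0]],[[43,30,0],[0,0,0]],[[43,30,0],[0,0,0]],[[43,30,0],[0,0,0]],[[43,30,0],[0,0,0]],[[43,30,0],[0,0,0]],[[43,30,0],[0,0,0]],[[43,30,0],[0,0,0]]]' && python3 -m creep '[[[0,0,0],[-0.102,0,0]],[[0,0,0],[-0.102,0,0]],[[0,0,0],[-0.102,0,0]],[[0,0,0],[-0.102,0,0]],[[0,0,0],[-0.102,0,0]],[[0,0,0],[-0.102,0,0]],[[0,0,0],[0,0,0]]]'
cat > goal.py <<'E'
import sys
from h import *
np.set_printoptions(precision=4,suppress=True)
v=[.7508,.0442,.0069]
P=W(v,np.array([float(a) for a in sys.argv[1:4]])/1000)
t=np.radians(35); y=v[2]
zt=[np.sin(t)*np.cos(y),np.sin(t)*np.sin(y),-np.cos(t)]; xt=[-np.sin(y),np.cos(y),0]
G=np.c_[xt,np.cross(zt,xt),zt]
o=bot.get_obs(); C=R.from_quat(o["tool_rot"])
print("goal",P,"at",o["eef_pos"],"shift mm",C.inv().apply(P-o["eef_pos"])*1e3,"turn",(C.inv()*R.from_matrix(G)).as_rotvec(),"j",o["joint_pos"],"F",o["ft_force"],"t",o["clock"])
print("tip in jig",R.from_euler('z',-v[2]).apply(o["eef_pos"]-[v[0],v[1],0]))
E
python3 goal.py -189 0 142
```

```text
clock: 3.18
eef_pos: [0.1354, -0.4813, 0.241]
tool_rot: [0.701, 0.713, 0.0, -0.0]
ft_force: [-0.4, 0.2, -0.9]
grip_width: 0.0004
grasp_force: 0.0
clock: 4.68
eef_pos: [0.4902, 0.0403, 0.2412]
tool_rot: [0.703, 0.712, -0.0, 0.0]
ft_force: [1.0, -0.8, 0.6]
grip_width: -0.0001
grasp_force: 0.0
clock: 5.55
eef_pos: [0.4864, 0.0386, 0.2388]
tool_rot: [0.671, 0.679, 0.213, 0.21]
ft_force: [0.0, -0.8, -0.4]
grip_width: 0.0
grasp_force: 0.0
goal [0.5618 0.0429 0.142 ] at [0.4864 0.0386 0.2388] shift mm [  3.4781   6.7126 122.5949] turn [-0.0035 -0.0025  0.0048] j [ 0.1163 -0.2111 -0.6291  0.5479 -0.0598  1.6559] F [ 0.0265 -0.7787 -0.3718] t 5.55
tip in jig [-0.2645 -0.0038  0.2388]
```

```bash
python3 -m creep '[[[1.7,3.3,15],[0,0,0]],[[1.8,3.4,25],[0,0,0]],[[0,0,25],[0,0,0]],[[0,0,25],[0,0,0]],[[0,0,20],[0,0,0]],[[0,0,13],[0,0,0]],[[0,0,0],[0,0,0]]]' && python3 goal.py -137 0 68
python3 - <<'E'
from h import *
p=vision.camera("scene"); im=p["image"][110:270,180:330]; cv2.imwrite("pics/pre.png",cv2.resize(im,None,fx=3.7,fy=3.7,interpolation=cv2.INTER_CUBIC))
E
```

```text
clock: 6.42
eef_pos: [0.5661, 0.0433, 0.1437]
tool_rot: [0.67, 0.678, 0.214, 0.211]
ft_force: [0.0, -0.3, -0.4]
grip_width: 0.0001
grasp_force: 0.0
goal [0.6138 0.0433 0.068 ] at [0.5661 0.0433 0.1437] shift mm [-0.5571 -4.2695 89.3605] turn [-0.0009 -0.0027  0.0042] j [ 0.1048  0.0829 -0.6525  0.2276 -0.0533  1.6469] F [ 0.0387 -0.3033 -0.3506] t 6.425
tip in jig [-0.1847  0.0003  0.1437]
```

View pics/pre.png

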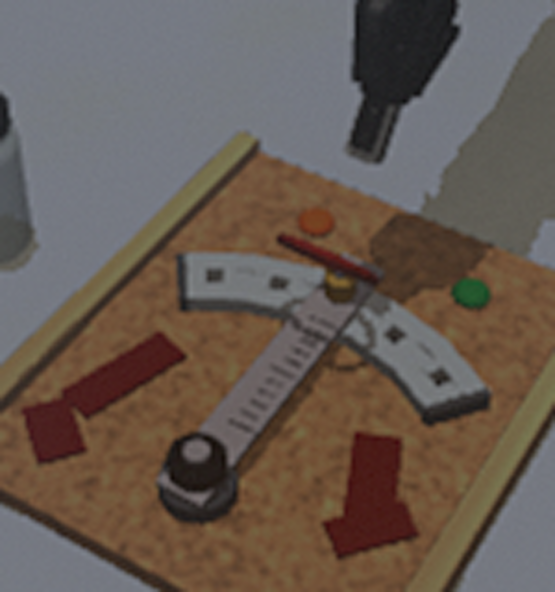

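The fingertip (crop 365,155) is above and behind the ring, which this camera sees edge-on at (280–380, 238–275). Nothing is disturbed, so I'll insert.

```bash
python3 -m creep '[[[-0.3,-2,8],[0,0,0]],[[-0.3,-2,10],[0,0,0]],[[0,0,10],[0,0,0]],[[0,0,10],[0,0,0]],[[0,0,10],[0,0,0]],[[0,0,10],[0,0,0]],[[0,0,10],[0,0,0]],[[0,0,10],[0,0,0]],[[0,0,7],[0,0,0]],[[0,0,4],[0,0,0]],[[0,0,0],[0,0,0]]]' && python3 goal.py -137 0 68
python3 - <<'E'
from h import *
p=vision.camera("scene"); im=p["image"][110:270,180:330]; cv2.imwrite("pics/ins.png",cv2.resize(im,None,fx=3.7,fy=3.7,interpolation=cv2.INTER_CUBIC))
E
```

```text
clock: 7.85
eef_pos: [0.6134, 0.0433, 0.0691]
tool_rot: [0.67, 0.678, 0.214, 0.212]
ft_force: [-0.7, 1.1, 0.3]
grip_width: -0.0
grasp_force: 0.0
goal [0.6138 0.0433 0.068 ] at [0.6134 0.0433 0.0691] shift mm [-0.0474 -0.2936  1.0861] turn [ 0.0007 -0.0029  0.0041] j [ 0.0936  0.2997 -0.6403  0.0207 -0.0469  1.6377] F [-0.718   1.1285  0.3416] t 7.85
tip in jig [-0.1374  0.      0.0691]
```

View pics/ins.png

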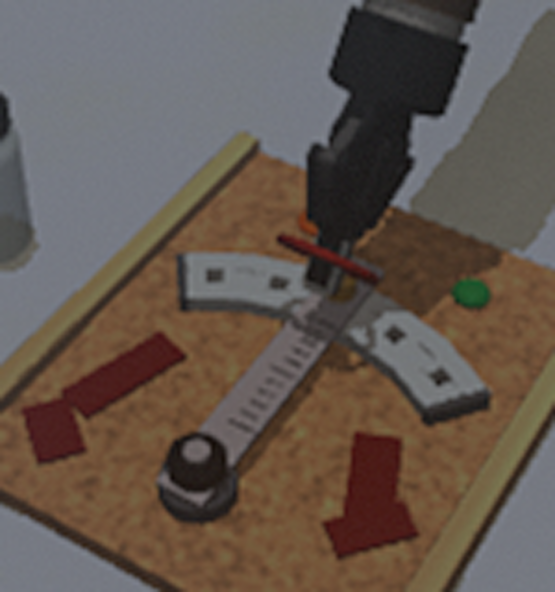

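The fingertip is through the ring: the ring passes in front of the fingers at (330,260), with no contact force. Next I'll move along tool +y until it touches the crown.

```bash
python3 -m creep '[[[0,2,0],[0,0,0]],[[0,2,0],[0,0,0]],[[0,2,0],[0,0,0]],[[0,2,0],[0,0,0]],[[0,0,0],[0,0,0]]]' && python3 -m creep '[[[0,2,0],[0,0,0]],[[0,2,0],[0,0,0]],[[0,0,0],[0,0,0]]]'&& python3 -m creep '[[[0,2,0],[0,0,0]],[[0,1,0],[0,0,0]],[[0,0,0],[0,0,0]]]'; python3 goal.py -137 0 68
```

```text
clock: 8.52
eef_pos: [0.6203, 0.0434, 0.0742]
tool_rot: [0.67, 0.678, 0.214, 0.212]
ft_force: [-0.4, 0.4, 0.6]
grip_width: -0.0002
grasp_force: 0.0
clock: 8.9
eef_pos: [0.6228, 0.0434, 0.0758]
tool_rot: [0.67, 0.678, 0.214, 0.211]
ft_force: [-1.4, -0.5, -1.9]
grip_width: 0.0
grasp_force: 0.6
clock: 9.28
eef_pos: [0.6232, 0.0434, 0.0758]
tool_rot: [0.671, 0.679, 0.212, 0.21]
ft_force: [-5.4, 0.4, -0.8]
grip_width: -0.0
grasp_force: 2.7
goal [0.6138 0.0433 0.068 ] at [0.6232 0.0434 0.0758] shift mm [ -0.0573 -12.1588   1.059 ] turn [-0.0044 -0.003   0.0046] j [ 0.0916  0.3019 -0.6042  0.0597 -0.0453  1.6358] F [-5.3661  0.4327 -0.7604] t 9.275
tip in jig [-0.1276  0.0001  0.0758]
```

Contact at about 12 mm with 5 N. Now lift straight up in world (tool +1.15 y, −1.64 z per 2 mm).

```bash
python3 -m creep '[[[0,1.15,-1.64],[0,0,0]],[[0,1.15,-1.64],[0,0,0]],[[0,1.15,-1.64],[0,0,0]],[[0,1.15,-1.64],[0,0,0]],[[0,0,0],[0,0,0]]]' && python3 -m creep '[[[0,1.15,-1.64],[0,0,0]],[[0,1.15,-1.64],[0,0,0]],[[0,0,0],[0,0,0]]]'; python3 goal.py -137 0 68
```

```text
clock: 9.9
eef_pos: [0.623, 0.0434, 0.0835]
tool_rot: [0.671, 0.679, 0.212, 0.21]
ft_force: [-4.6, -0.2, -7.9]
grip_width: 0.0001
grasp_force: 4.0
clock: 10.28
eef_pos: [0.623, 0.0434, 0.0875]
tool_rot: [0.671, 0.679, 0.212, 0.21]
ft_force: [-4.9, -0.2, -7.7]
grip_width: 0.0001
grasp_force: 4.3
goal [0.6138 0.0433 0.068 ] at [0.623  0.0434 0.0875] shift mm [ -0.0566 -18.6822  10.8051] turn [-0.0051 -0.003   0.0046] j [ 0.0916  0.28   -0.5914  0.0951 -0.0452  1.6358] F [-4.8697 -0.2011 -7.7354] t 10.275
tip in jig [-0.1278  0.0001  0.0875]
```

```bash
python3 -m creep '[[[0,1.15,-1.64],[0,0,0]],[[0,1.15,-1.64],[0,0,0]],[[0,0,0],[0,0,0]]]'; python3 goal.py -127.8 0 91.5
python3 - <<'E'
from h import *
p=vision.camera("scene"); im=p["image"][110:270,180:330]; cv2.imwrite("pics/lift.png",cv2.resize(im,None,fx=3.7,fy=3.7,interpolation=cv2.INTER_CUBIC))
E
```

```text
clock: 10.65
eef_pos: [0.623, 0.0434, 0.0914]
tool_rot: [0.671, 0.679, 0.212, 0.21]
ft_force: [-5.0, 0.3, -8.7]
grip_width: 0.0001
grasp_force: 4.3
goal [0.623  0.0433 0.0915] at [0.623  0.0434 0.0914] shift mm [-0.0771  0.1131 -0.087 ] turn [-0.0053 -0.0029  0.0046] j [ 0.0915  0.273  -0.5869  0.1068 -0.0453  1.6358] F [-5.0209  0.3428 -8.7085] t 10.65
tip in jig [-0.1278  0.0001  0.0914]
```

View pics/lift.png

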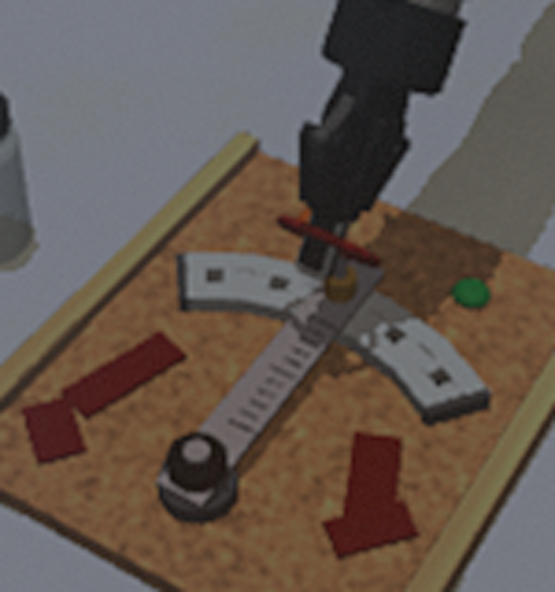

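The ring has risen: its near end went from (380,275) to (378,260). The spring force of 8.7 N also says the pin is up about 15 mm. Swing by −0.262 about the pivot, slowly.

```bash
python3 -m creep '[[[1.5,0,0],[0,-0.0067,0.0096]],[[2.5,0,0],[0,-0.0112,0.016]],[[2.5,0,0],[0,-0.0112,0.016]],[[2.5,0,0],[0,-0.0112,0.016]],[[2.5,0,0],[0,-0.0112,0.016]],[[2.5,0,0],[0,-0.0112,0.016]],[[0,0,0],[0,0,0]]]'
cat > ang.py <<'E'
from h import *
v=[.7508,.0442,.0069]
o=bot.get_obs(); q=R.from_euler('z',-v[2]).apply(o["eef_pos"]-[v[0],v[1],0]); zt=R.from_quat(o["tool_rot"]).as_matrix()[:,2]
print("tip jig",q.round(4),"r",np.hypot(q[0],q[1]).round(4),"tip angle",np.arctan2(-q[1],-q[0]).round(4),"heading",(np.arctan2(zt[1],zt[0])-v[2]).round(4),"t",o["clock"])
E
python3 ang.py
```

```text
clock: 11.58
eef_pos: [0.6237, 0.0576, 0.0914]
tool_rot: [0.707, 0.642, 0.2, 0.221]
ft_force: [-4.9, 0.6, -8.7]
grip_width: -0.0001
grasp_force: 4.4
tip jig [-0.127   0.0143  0.0914] r 0.1278 tip angle -0.112 heading -0.1047 t 11.575
```

```bash
python3 -m creep '[[[2.5,0,0],[0,-0.0117,0.0168]],[[2.5,0,0],[0,-0.0117,0.0168]],[[2.5,0,0],[0,-0.0117,0.0168]],[[2.5,0,0],[0,-0.0117,0.0168]],[[2.5,0,0],[0,-0.0117,0.0168]],[[2.5,0,0],[0,-0.0117,0.0168]],[[2.5,0,0],[0,-0.0117,0.0168]],[[1.5,0,0],[0,-0.007,0.01]],[[0,0,0],[0,0,0]]]'; python3 ang.py
python3 - <<'E'
from h import *
v=[.7508,.0442,.0069]
for n in("scene","top"):
    p=vision.camera(n); im=p["image"].copy(); im=cv2.resize(im,None,fx=4,fy=4,interpolation=cv2.INTER_CUBIC)
    for a,c in((-.2618,(255,255,0)),):
        X=R.from_euler('z',a).apply(np.array([[-.05,.016,.04],[-.205,.016,.04],[-.205,-.016,.04],[-.05,-.016,.04]]))
        u=((proj(p,W(v,X))+.5)*4).astype(np.int32); cv2.polylines(im,[u.reshape(-1,1,2)],False,c,1)
    o=(180,110) if n=="scene" else (190,130)
    cv2.imwrite(f"pics/sw_{n}.png",im[o[1]*4:o[1]*4+560,o[0]*4:o[0]*4+390])
a,b=[cv2.imread(f"pics/sw_{n}.png") for n in("scene","top")]; cv2.imwrite("pics/sw.png",np.hstack([a,b]))
E
```

```text
clock: 12.7
eef_pos: [0.6272, 0.0768, 0.0917]
tool_rot: [0.754, 0.585, 0.183, 0.236]
ft_force: [-5.5, 1.5, -10.1]
grip_width: 0.0004
grasp_force: 4.5
tip jig [-0.1233  0.0334  0.0917] r 0.1278 tip angle -0.2648 heading -0.2585 t 12.7
```

View pics/sw.png

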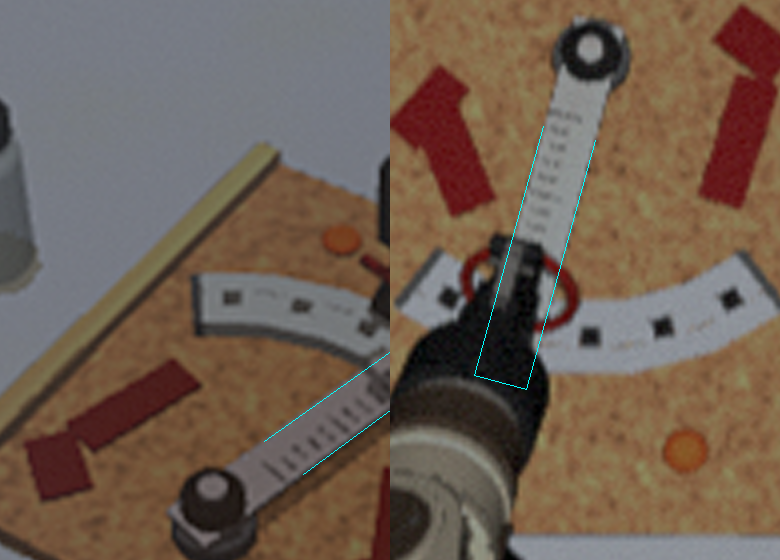

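The top view shows the arm lying along the predicted outline for −0.262, with the ring hooked at (520,285) and the middle hole free at (590,335). I'll lower and watch the spring force: if it stays, the pin is entering the hole.

```bash
python3 -m creep '[[[0,-1.15,1.64],[0,0,0]],[[0,-1.15,1.64],[0,0,0]],[[0,-1.15,1.64],[0,0,0]],[[0,-1.15,1.64],[0,0,0]],[[0,0,0],[0,0,0]]]'; python3 -m creep '[[[0,-1.15,1.64],[0,0,0]],[[0,-1.15,1.64],[0,0,0]],[[0,0,0],[0,0,0]]]'; python3 ang.py
```

```text
clock: 13.42
eef_pos: [0.6274, 0.0768, 0.084]
tool_rot: [0.754, 0.585, 0.183, 0.236]
ft_force: [-5.6, 1.3, -7.4]
grip_width: 0.0003
grasp_force: 4.6
clock: 13.8
eef_pos: [0.6275, 0.0768, 0.0801]
tool_rot: [0.754, 0.585, 0.183, 0.236]
ft_force: [-6.7, 0.9, -6.1]
grip_width: 0.0003
grasp_force: 4.6
tip jig [-0.1231  0.0334  0.0801] r 0.1276 tip angle -0.2651 heading -0.2578 t 13.8
```

The force persists below the plate level (pin ≈4 mm), so it is in the hole. Finish lowering, then free the finger.

```bash
python3 -m creep '[[[0,-1.15,1.64],[0,0,0]],[[0,-1.15,1.64],[0,0,0]],[[0,-1.15,1.64],[0,0,0]],[[0,0,0],[0,0,0]]]'; python3 -m creep '[[[0,-3,0],[0,0,0]],[[0,-3,0],[0,0,0]],[[0,-3,0],[0,0,0]],[[0,0,0],[0,0,0]]]'; python3 ang.py
python3 - <<'E'
from h import *
v=[.7508,.0442,.0069]
C=W(v,R.from_euler('z',-.2618).apply(np.array([-.137,0,.068])))
o=bot.get_obs(); print(R.from_quat(o["tool_rot"]).inv().apply(C-o["eef_pos"])*1e3)
E
```

```text
clock: 14.3
eef_pos: [0.6282, 0.077, 0.0754]
tool_rot: [0.754, 0.584, 0.184, 0.237]
ft_force: [-9.4, 1.7, -2.6]
grip_width: -0.0001
grasp_force: 4.4
clock: 14.8
eef_pos: [0.6234, 0.0783, 0.072]
tool_rot: [0.754, 0.583, 0.186, 0.239]
ft_force: [-0.2, -0.1, -0.5]
grip_width: -0.0001
grasp_force: 0.0
tip jig [-0.1271  0.035   0.072 ] r 0.1319 tip angle -0.2687 heading -0.257 t 14.8
[-0.9020122  -6.50122488  0.31409028]
```

Free of force. Centre the finger in the ring, withdraw along the tool axis and lift off.

```bash
python3 -m creep '[[[-0.5,-3,0],[0,0,0]],[[-0.4,-2,0],[0,0,0]],[[0,0,0],[0,0,0]],[[0,0,-8],[0,0,0]],[[0,0,-12],[0,0,0]],[[0,0,-12],[0,0,0]],[[0,0,-15],[0,0,0]],[[0,0,-20],[0,0,0]],[[0,0,-20],[0,0,0]],[[0,0,-20],[0,0,0]],[[0,0,-20],[0,0,0]],[[0,0,0],[0,0,0]]]' && python3 -m creep '[[[0,0,-25],[0,0,0]],[[0,-5,-30],[0,0,0]],[[0,-10,-30],[0,0,0]],[[0,-10,-20],[0,0,0]],[[0,0,0],[0,0,0]],[[0,0,0],[0,0,0]]]'
python3 - <<'E'
from h import *
v=[.7508,.0442,.0069]; out=[]
for n in("scene","top"):
    p=vision.camera(n); im=cv2.resize(p["image"],None,fx=4,fy=4,interpolation=cv2.INTER_CUBIC)
    rot=R.from_euler('z',-.2618); a=np.linspace(0,6.28,40); c,s=np.cos(.698),np.sin(.698)
    for X,cl in((np.array([[-.05,.016,.04],[-.205,.016,.04],[-.205,-.016,.04],[-.05,-.016,.04]]),False),(np.c_[-.15+.0315*np.sin(a)*s,.0315*np.cos(a),.087+.0315*np.sin(a)*c],True)):
        u=((proj(p,W(v,rot.apply(X)))+.5)*4).astype(np.int32); cv2.polylines(im,[u.reshape(-1,1,2)],cl,(255,255,0),1)
    o=(225,130) if n=="scene" else (190,130)
    out.append(im[o[1]*4:o[1]*4+560,o[0]*4:o[0]*4+390])
cv2.imwrite("pics/end.png",np.hstack(out))
E
```

```text
clock: 16.3
eef_pos: [0.5477, 0.0971, 0.1743]
tool_rot: [0.753, 0.584, 0.187, 0.238]
ft_force: [1.3, -0.6, -0.0]
grip_width: -0.0002
grasp_force: 0.0
clock: 17.05
eef_pos: [0.4694, 0.1165, 0.2429]
tool_rot: [0.754, 0.584, 0.185, 0.238]
ft_force: [-0.7, -0.1, 0.4]
grip_width: 0.0004
grasp_force: 0.0
```

View pics/end.png

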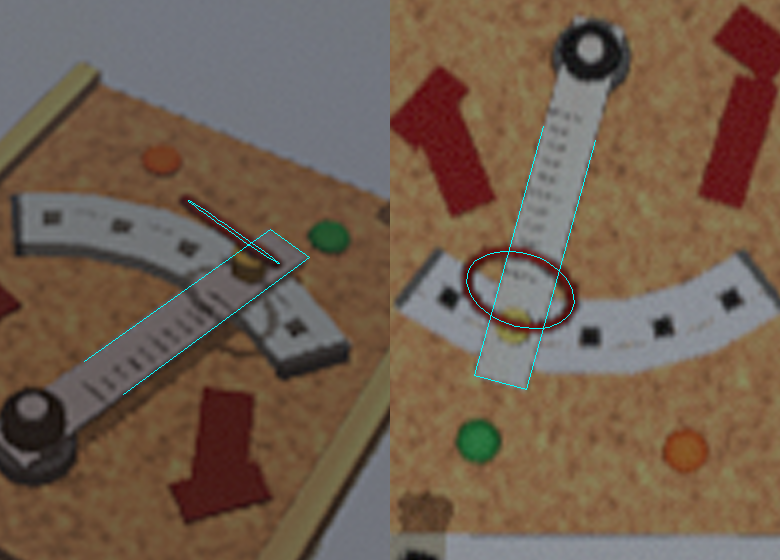

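The fence lies on the −0.262 outline and the ring matches the pin-home outline in both views (scene ring at (185–280, 200–265)). The nuggets are in place and the hand is away, so I'm handing in.

```bash
python3 -c "
from h import *; print(workorder.job_done())"
```

```text
the job is handed in; nothing more can be done
None
```

I swung the fence arm one hole over to the green nugget's side and the pin dropped home there. The hand is clear, the nuggets are still in place, and the job is handed in; the hand-in returned no verdict.

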